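# Ring for the pupil, point out the stone and where it goes

## Robot

A 6-joint arm with a two-finger parallel gripper is mounted at the origin on the work surface. World frame = base frame: x ahead of the robot, y to its left, z up, the work surface at z = 0. Lengths are in mm, angles in rad, forces in N, time in s.
With the tool pointing down it reaches from about 275 to 750 mm from the base axis. Payload 10.2 kg.
Tool frame: the origin (TCP) lies midway between the tips of the shut fingers; the grasp point (between the pads) lies 19 mm behind it; z points along the fingers, y is the direction in which the jaws open and shut (so a half turn about z gives the same grasp; the last joint's range is limited). The gripper opens to 85 mm and grips with 20 to 120 N. Pads are 22 mm wide; open, the fingers measure 114 mm over their backs; the gripper's body (76 mm by 85 mm) begins 54 mm behind the grasp point. The pads swing forward as they close: fully open they stand 13 mm farther back than shut.
Start: joints at [-1.461, 0.313, 1.498, -0, 1.331, -0.223], TCP at [171.5, -496.205, 231.294] pointing down, gripper open.
Joint ranges: [-2.94, 2.94], [-0.97, 2.17], [0.19, 2.56], [-1.23, 4.37], [0.02, 3.11], [-2.88, 2.88]. Speed limits (rad/s): [2.39, 2.39, 3.01, 3.14, 3.14, 3.14].

## Interface

Orientations are given as a unit quaternion [w, x, y, z].
In Python, from rig import ctrl, capture, calibration, order gives the robot as it stands.
- The arm moves only by the tool jog_arm, never from a script. Its argument "rows" is a list that holds one entry, the list of rows, each a list of 6 numbers: the shift along the tool's x, y, z as a fraction of full scale, then the turn, a rotation vector about the tool's x, y, z as a fraction of full scale. In form: [[[x, y, z, ax, ay, az], ...]]. A call has 1 to 8 rows; each row is the pose to reach, as a shift and turn from the pose commanded when the call began, along the tool's axes at that moment; what a row does not reach only later rows make up. Full scale, the value 1, is 0.15 m for a shift and pi/2 rad for a turn. A row lasts 1/12 s, in which the tool goes at most 41.7 mm and 7.16 degrees, less where a joint would pass 70% of its speed; a pose out of reach is approached as far as the arm can. A call with a number of a shift or a turn outside -1 to 1 is refused whole. A call with a gripper value outside its range is refused whole. "jaw" is the gripper command: -1 is fully open, 1 is shut, values between are in proportion, set as the call begins (left out, the last holds). The fingers move at their own pace and stop on an object; "grip_force" is the grip in N (left out, the last holds). Time passes only in rows, so rows that repeat a pose let the fingers close. It gives the time, the measured TCP pose, the force and the opening at its end, in the units of the state.
- ctrl.sense(): the state, without advancing time (a new reading comes with each control period).
- capture(name): name is "side" or "top"; returns the picture (400x640x3 uint8, red, green, blue); there is no depth.
- calibration(name): a dict with "fov_y" (degrees; the focal length in pixels is half the picture's height over the tangent of half this angle, whatever the lens; pixels are square), "cx", "cy" (the principal point, pixels), "k1" (the pictures are not rectified: a ray, as slopes to the right and down, at radius r is drawn at 1 + k1 r^2 times it, then the intrinsics apply), "view" (4x4, takes a point from world to camera coordinates). Camera axes: x right, y down, z forward; pixel columns grow to the right and rows downward; lengths in mm; the calibration is good to about 2 mm. A picture is of the moment at which its call begins. calibration takes no time and is no camera call.
- order.finish_job(): hands the job in, once; it reports no verdict.
The state is a dict: "time_s": time; "joints": joint angles; "dq": joint speeds; "tau": joint torques, N m; "eef_pos": TCP position; "ee_rot": TCP orientation; "force": force on the tool from outside, world axes, zero at the start; "wrist_torque": the same for the moment, N m; "grip_width": opening from 0.0 (shut) to 1.0 (fully open).
Only numpy, scipy, OpenCV 4.12 (cv2) and the standard library are available. Lean on these libraries where they do the work, as an engineer would, in place of code of your own. Each camera call takes 0.05 s, during which the arm holds its last target.

## Task

Show a pupil which specimen to examine next: ring the desk bell by pressing its brass knob down and letting it up again, then point from above at the green stone in the tray, with your fingertips a couple of centimetres above it and keep still there for two seconds. Then point in the same way at the middle of the empty white dish and finish still pointing at it. Do not touch the specimens, the tray, the dish or the things standing around, and on the way do not dip the fingertips down over any other specimen.

Things in the scene. Friction and masses are not known exactly. Their poses are not given: they have to be found in the camera images.
- bell: The desk call bell: origin at the centre of the underside of its foot, on the desk; z up.
- bell_top (a point): Centre of the top face of the brass push knob (22 mm across, 10 mm high) on top of a desk call bell: a steel dome 76 mm across on a black round foot 86 mm across, fixed to the desk. This point is 57 mm above the desk; z is up.
- bell_plunger (a joint): How far the bell's knob is pressed down, m: 0 up, 0.006 fully down (the bell sounds beyond 0.004). A spring pushes it back; it starts to move at about 1.2 N and takes about 5 N fully down. The dome under it is 40 mm high and rigid.
- tray: Light-wood specimen tray, 166 mm (its x) by 246 mm (its y), 20 mm high, fixed to the desk, walls and floor 5 mm, with six compartments (2 along x, 3 along y, about 79 by 80 mm apart centre to centre), one specimen lying loose in each. Origin: centre of the underside, z up.
- green_stone: The green stone: a polished green egg-shaped mineral, 35 mm across, 30 mm high, in one of the compartments of the tray. Origin: centre of its underside, z up.
- green_stone_top (a point): Top of the green stone, 30 mm above its origin; z is up (35 mm above the desk).
- dish: Empty round white ceramic dish, 90 mm across the rim, 18 mm high, loose on the desk. Origin: centre of its underside, z up.
- dish_rim (a point): Centre of the dish's mouth, level with its rim, 18 mm above the desk; z is up.
- blue_crystal: Blue six-sided pointed crystal, 30 mm across, 34 mm high, loose in the tray: one of the other specimens. Origin: centre of its underside.
- blue_crystal_top (a point): Top of the blue crystal.
- amber_stone: Orange low domed stone, 38 mm across, 22 mm high, loose in the tray: one of the other specimens. Origin: centre of its underside.
- amber_stone_top (a point): Top of the orange stone.
- white_shell: White stepped conical shell, 36 mm across, 32 mm high, loose in the tray: one of the other specimens. Origin: centre of its underside.
- white_shell_top (a point): Top of the white shell.
- pyrite: Brass-coloured cube with a smaller one on it, 26 mm wide, 26 mm high, loose in the tray: one of the other specimens. Origin: centre of its underside.
- pyrite_top (a point): Top of the brassy pyrite.
- ammonite: Reddish-brown flat round fossil, 38 mm across, 20 mm high, loose in the tray: one of the other specimens. Origin: centre of its underside.
- ammonite_top (a point): Top of the brown ammonite.
- medicine_bottle: Bystander: amber glass bottle with a black cap, 44 mm across, 85 mm tall, loose. Origin: centre of its underside.
- loupe: Bystander: black and brass magnifier standing upright, 40 mm across, 36 mm tall, loose. Origin: centre of its underside.
- pen_pot: Bystander: copper cup, 60 mm across, 85 mm tall, empty, loose. Origin: centre of its underside.

How it is judged:
By the outcome, as a careful person would: the job done as asked, in the order asked, and still so for the second after the job is handed in, with the robot touching nothing.
It also fails if it takes over 54 s, if anything falls off the work surface, if the arm or the gripper's body presses on something with over 40 N, if the wrist force passes 120 N, or if a joint passes its speed limit or range.

## Working session

There is one attempt and no reset: what is moved stays moved. The work goes in short steps, Python scripts to look and compute and a tool call to move; the robot and the scene stay as the last step left them, time stands still between calls to the robot, and variables do not carry over. Pictures are saved under pics/ and viewed, and the job is handed in when it is done.

Besides the shell and the picture viewer there is one more tool, called after "Call:" as name([rows], argument=value, ...), one row to a line, values as JSON. jog_arm: Moves the arm, as the interface text tells. Shift numbers are shares of 0.15 m and turn numbers shares of pi/2 rad, none past 1 either way. Its arguments: {"type":"object","properties":{"rows":{"type":"array","items":{"type":"array","items":{"type":"array","items":{"type":"number"}}}},"jaw":{"type":"number"},"grip_force":{"type":"number"}},"required":["rows"]}

```bash
ls; mkdir -p pics
python3 - <<'E'
from rig import ctrl, capture, calibration, order
import cv2
for n in("top","side"):
    cv2.imwrite(f"pics/{n}0.png",capture(n)[:,:,::-1]); print(n,calibration(n))
print(ctrl.sense())
E
```

```text
pics
top {'fov_y': 51.96552666796886, 'cx': 326.45724546103054, 'cy': 199.73431158124714, 'k1': -0.10460220646063487, 'view': array([[ 7.10819072e-02, -9.97469892e-01,  1.08493838e-03,
        -3.48462647e+01],
       [-9.64054155e-01, -6.89797247e-02, -2.56595759e-01,
         6.37419114e+02],
       [ 2.56021383e-01,  1.71933766e-02, -9.66518204e-01,
         7.97253198e+02],
       [ 0.00000000e+00,  0.00000000e+00,  0.00000000e+00,
         1.00000000e+00]])}
side {'fov_y': 53.017994770059616, 'cx': 317.29857967995383, 'cy': 202.80541516742517, 'k1': -0.08958040940667819, 'view': array([[-9.56980383e-01, -2.89749600e-01, -1.52877342e-02,
         6.13757324e+02],
       [-2.15785325e-01,  7.45937128e-01, -6.30090863e-01,
         1.83647508e+02],
       [ 1.93972264e-01, -5.99685727e-01, -7.76370910e-01,
         8.30826219e+02],
       [ 0.00000000e+00,  0.00000000e+00,  0.00000000e+00,
         1.00000000e+00]])}
{'time_s': 0.1, 'joints': array([-1.46141017e+00,  3.13410800e-01,  1.49834866e+00, -1.83045911e-05,
        1.33102720e+00, -2.23384495e-01]), 'dq': array([ 9.75166669e-04, -1.27341231e-03, -1.38165162e-03,  6.10623551e-05,
       -1.69618111e-04, -2.28407155e-04]), 'tau': array([ 2.21467388e-03, -4.12899041e+01, -2.60142106e+01, -2.40067720e-04,
        2.97475577e-03, -2.86787656e-05]), 'eef_pos': array([ 171.4638182 , -495.96489447,  230.78842539]), 'ee_rot': array([-5.96538261e-04,  9.86189329e-01,  1.65620804e-01,  2.51354210e-05]), 'force': array([-0.47778103,  0.66691938,  0.42680869]), 'wrist_torque': array([-0.01270236, -0.02677526, -0.0080693 ]), 'grip_width': 0.9983581495899291}
```

View pics/top0.png

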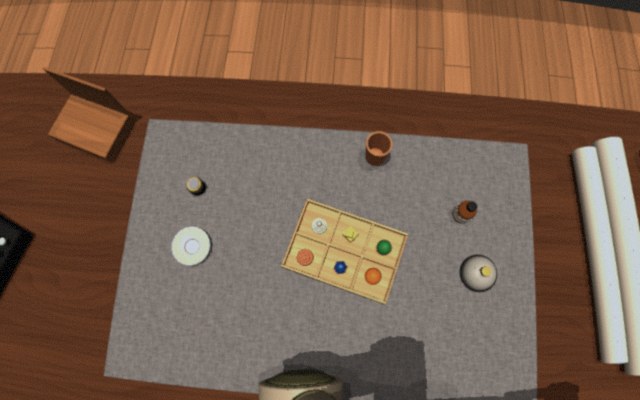

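View pics/side0.png

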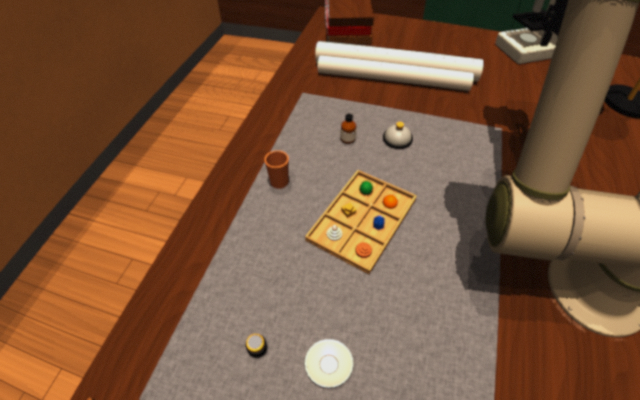

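```bash
cat > h.py <<'E'
import numpy as np, cv2
from rig import calibration
def KD(n):
    c=calibration(n); f=200/np.tan(np.radians(c["fov_y"]/2))
    return np.array([[f,0,c["cx"]],[0,f,c["cy"]],[0,0,1]]),np.array([c["k1"],0,0,0,0.]),np.array(c["view"])
def ray(n,uv):
    K,D,V=KD(n); p=cv2.undistortPoints(np.array([[uv]],float),K,D)[0,0]
    R,t=V[:3,:3],V[:3,3]; return -R.T@t, R.T@np.array([p[0],p[1],1])
def atz(n,uv,z):
    o,d=ray(n,uv); return (o+d*(z-o[2])/d[2])
def tri(a,b):
    o1,d1=ray("top",a);o2,d2=ray("side",b)
    A=np.stack([d1,-d2],1); s=np.linalg.lstsq(A,o2-o1,rcond=None)[0]
    p,q=o1+d1*s[0],o2+d2*s[1]; return (p+q)/2,np.linalg.norm(p-q)
def proj(n,P):
    K,D,V=KD(n); return cv2.projectPoints(np.atleast_2d(P).astype(float),cv2.Rodrigues(V[:3,:3])[0],V[:3,3],K,D)[0][:,0]
E
python3 - <<'E'
from h import *
seeds={"top":dict(knob=(486,271),green=(384,247),dish=(191,246)),"side":dict(knob=(400,125),green=(366,187),dish=(329,363))}
def seg(n):
    im=cv2.imread(f"pics/{n}0.png");hsv=cv2.cvtColor(im,cv2.COLOR_BGR2HSV);H,S,V=cv2.split(hsv);o={}
    ms=dict(knob=(H>15)&(H<35)&(S>120)&(V>90),green=(H>45)&(H<85)&(S>100),dish=(V>140)&(S<70))
    for k,m in ms.items():
        nn,l,st,ce=cv2.connectedComponentsWithStats(m.astype(np.uint8))
        i=min(range(1,nn),key=lambda i:np.hypot(*(ce[i]-seeds[n][k]))+(99 if st[i,4]<15 else 0))
        o[k]=ce[i];print(n,k,ce[i],st[i])
    return o
a,b=seg("top"),seg("side")
for k,z in(("knob",54),("green",20),("dish",16)):
    print(k,atz("top",a[k],z).round(1),atz("side",b[k],z).round(1),tri(a[k],b[k]))
for n,s,w in(("top",(486,271),60),("top",(384,247),60),("top",(191,246),60),("side",(400,125),60),("side",(366,187),60),("side",(329,363),60)):
    pass
def crop(n,s,w=36):
    im=cv2.imread(f"pics/{n}0.png");return cv2.resize(im[s[1]-w:s[1]+w,s[0]-w:s[0]+w],(260,260),interpolation=cv2.INTER_NEAREST)
cv2.imwrite("pics/crops.png",np.vstack([np.hstack([crop(n,seeds[n][k]) for k in("knob","green","dish")]) for n in("top","side")]))
E
```

```text
top knob [485.26470588 270.98529412] [481 267  10   9  68]
top green [383.73469388 246.93877551] [377 240  14  14 147]
top dish [189.87953795 245.38448845] [ 171  226   39   40 1212]
side knob [399.60416667 124.54166667] [396 121   8   8  48]
side green [365.88990826 187.3853211 ] [361 182  11  12 109]
side dish [254.54621849 341.47058824] [249 336  12  12 119]
knob [ 511.5 -342.7   54. ] [ 507.9 -341.6   54. ] (array([ 509.75297168, -342.7939141 ,   53.32658528]), np.float64(3.630732342984313))
green [ 554.9 -124.2   20. ] [ 551.5 -121.1   20. ] (array([ 553.66952301, -124.58401797,   16.44808178]), np.float64(3.4485487268274513))
dish [526.6 314.4  16. ] [670.6 317.5  16. ] (array([588.96412464, 319.07856566,  59.75889455]), np.float64(138.30922977776194))
```

View pics/crops.png

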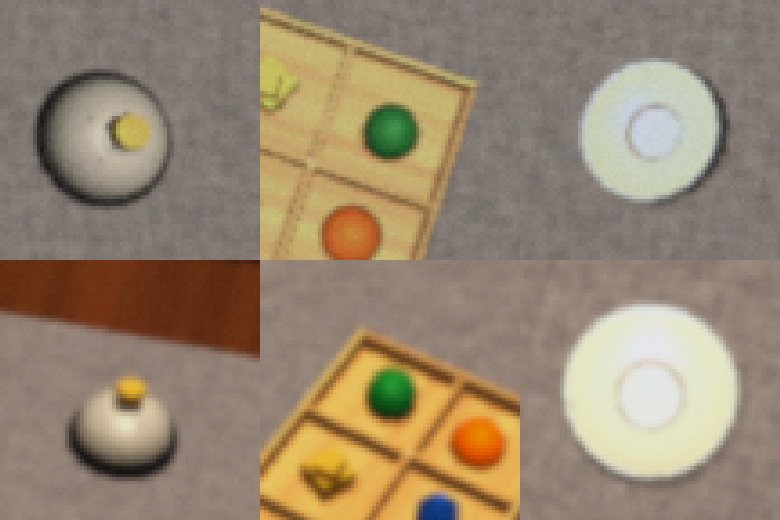

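The crops show the knob at about (485,271) in the top view and (400,125) in the side view. The green stone is at (384,247) and (366,187), and the dish outline is centred at (191,246) and (329,363.5).

```bash
cat >> h.py <<'E'
from scipy.spatial.transform import Rotation as Ro
def to(P):
    from rig import ctrl
    s=ctrl.sense(); w,x,y,z=s["ee_rot"]; R=Ro.from_quat([x,y,z,w])
    d=R.inv().apply(np.array(P)-s["eef_pos"]); print(s["time_s"],s["eef_pos"].round(1),s["force"].round(2),s["grip_width"].round(2),"tool mm",d.round(1),"frac",(d/150).round(4))
E
python3 - <<'E'
from h import *
d=((191,246.2),(329.1,363.5))
print(atz("top",d[0],16),atz("side",d[1],16),tri(*d))
print("bottle",atz("top",(472,206),85)); print("pot",atz("top",(378,137),85))
to((509.7,-342.2,150))
E
```

```text
[524.97000252 311.49264026  16.        ] [522.4635365  316.54105994  16.        ] (array([524.46110767, 314.1589671 ,   8.4181452 ]), np.float64(2.856526593533515))
bottle [ 646.28126619 -304.29121882   85.        ]
pot [791.16700063 -94.28525275  85.        ]Traceback (most recent call last):
  File "<stdin>", line 5, in <module>
  File "h.py", line 21, in to
    d=R.inv().apply(np.array(P)-s["eef_pos"]); print(s["time_s"],s["eef_pos"].round(1),s["force"].round(2),s["grip_width"].round(2),"tool mm",d.round(1),"frac",(d/150).round(4))
                                                                                                           ^^^^^^^^^^^^^^^^^^^^^
AttributeError: 'float' object has no attribute 'round'
```

Call:
jog_arm([
  [[0.25,-0.02,0,0,0,0],[0.5,-0.05,0.1,0,0,0],[0.75,-0.07,0.1,0,0,0],[0.95,-0.09,0.1,0,0,0],[0.95,-0.09,0.1,0,0,0]],
], jaw=1, grip_force=20)

```text
time_s: 0.52
eef_pos: [305.5, -434.4, 215.9]
ee_rot: [-0.001, 0.986, 0.168, 0.001]
force: [-0.5, 0.2, 0.2]
grip_width: 0.3
```

```bash
python3 -c "
from h import *
to((509.7,-342.2,150))"
```

```text
Traceback (most recent call last):
  File "h.py", line 21, in to
    d=R.inv().apply(np.array(P)-s["eef_pos"]); print(s["time_s"],s["eef_pos"].round(1),s["force"].round(2),s["grip_width"].round(2),"tool mm",d.round(1),"frac",(d/150).round(4))
                                                                                                           ^^^^^^^^^^^^^^^^^^^^^
AttributeError: 'float' object has no attribute 'round'
```

```bash
sed -i 's/s\["grip_width"\].round(2)/round(s["grip_width"],2)/' h.py; python3 -c "
from h import *
to((509.7,-342.2,150))"
```

```text
0.5167 [ 305.5 -434.4  215.9] [-0.48  0.25  0.16] 0.3 tool mm [223.1 -19.3  66.2] frac [ 1.4874 -0.1287  0.4413]
```

Call:
jog_arm([
  [[0.25,-0.02,0.1,0,0,0],[0.5,-0.04,0.2,0,0,0],[0.75,-0.06,0.3,0,0,0],[0.95,-0.09,0.4,0,0,0],[0.95,-0.09,0.4,0,0,0],[0.95,-0.09,0.4,0,0,0]],
])

```text
time_s: 1.02
eef_pos: [432.4, -376.7, 155.1]
ee_rot: [-0.001, 0.986, 0.167, -0.001]
force: [-0.6, 0.1, 0.4]
grip_width: -0.003
```

```bash
python3 -c "
from h import *
to((509.7,-342.2,120))"
```

```text
1.0167 [ 432.4 -376.7  155.1] [-0.61  0.06  0.39] -0.0 tool mm [84.4 -7.1 35.1] frac [ 0.5626 -0.0471  0.2338]
```

Call:
jog_arm([
  [[0.2,-0.02,0.1,0,0,0],[0.4,-0.03,0.2,0,0,0],[0.56,-0.047,0.23,0,0,0],[0.56,-0.047,0.23,0,0,0],[0.56,-0.047,0.23,0,0,0],[0.56,-0.047,0.23,0,0,0]],
])

```text
time_s: 1.52
eef_pos: [508.2, -344.7, 122.5]
ee_rot: [0.0, 0.986, 0.165, 0.0]
force: [-0.7, -0.3, -0.2]
grip_width: -0.001
```

Run:
```python
from h import *
from rig import capture
to((509.7,-342.2,70))
from rig import ctrl
p=ctrl.sense()["eef_pos"]
S={"top":(486,265),"side":(400,115)};o=[]
for n in S:
    im=capture(n)[:,:,::-1]; cv2.imwrite(f"pics/{n}1.png",im); u,v=S[n]; print(n,proj(n,[p,(509.7,-342.2,57)]))
    o.append(cv2.resize(im[v-50:v+50,u-50:u+50],(390,390),interpolation=cv2.INTER_NEAREST))
cv2.imwrite("pics/c1.png",np.hstack(o))
```

```text
1.5167 [ 508.2 -344.7  122.5] [-0.73 -0.26 -0.2 ] -0.0 tool mm [ 2.3 -1.9 52.5] frac [ 0.0151 -0.0129  0.3498]
top [[498.91685942 269.5981404 ]
 [485.54892017 271.68224945]]
side [[403.28587571 103.52238941]
 [399.14399373 123.42420944]]
```

View pics/c1.png

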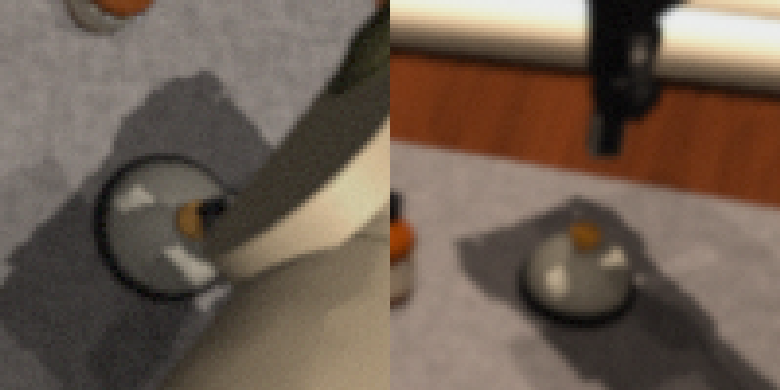

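The side view shows the fingertips at about (404.6,104.7), within 1.5 px of the prediction, with the knob at about (400,125) below them. I'll go down to it.

Call:
jog_arm([
  [[0.015,-0.013,0.12,0,0,0],[0.015,-0.013,0.24,0,0,0],[0.015,-0.013,0.36,0,0,0],[0.015,-0.013,0.4,0,0,0],[0.015,-0.013,0.4,0,0,0],[0.015,-0.013,0.4,0,0,0]],
])

```text
time_s: 2.12
eef_pos: [510.5, -341.6, 62.7]
ee_rot: [0.0, 0.986, 0.165, 0.0]
force: [0.3, -1.0, -0.1]
grip_width: -0.002
```

```bash
python3 -c "
from h import *
to((509.7,-342.2,52))"
```

```text
2.1167 [ 510.5 -341.6   62.7] [ 0.3  -1.04 -0.12] -0.0 tool mm [-1.   0.3 10.7] frac [-0.0067  0.0022  0.0715]
```

Call:
jog_arm([
  [[-0.005,0,0.02,0,0,0],[-0.005,0,0.04,0,0,0],[-0.005,0,0.055,0,0,0],[-0.005,0,0.07,0,0,0],[-0.005,0,0.07,0,0,0],[-0.005,0,0.07,0,0,0],[-0.005,0,0.07,0,0,0]],
])

```text
time_s: 2.7
eef_pos: [510.1, -341.6, 51.8]
ee_rot: [0.001, 0.986, 0.166, 0.0]
force: [0.0, -3.5, 4.2]
grip_width: -0.003
```

Call:
jog_arm([
  [[0,0,0.008,0,0,0],[0,0,0.01,0,0,0],[0,0,0.01,0,0,0],[0,0,0.01,0,0,0]],
])

```text
time_s: 3.03
eef_pos: [510.2, -341.6, 51.0]
ee_rot: [0.001, 0.986, 0.166, 0.0]
force: [-1.8, -1.0, 11.1]
grip_width: -0.001
```

Call:
jog_arm([
  [[0,0,-0.05,0,0,0],[0,0,-0.12,0,0,0],[0,0,-0.3,0,0,0],[0,0,-0.5,0,0,0],[0,0,-0.66,0,0,0],[0,0,-0.66,0,0,0],[0,0,-0.66,0,0,0]],
])

```text
time_s: 3.62
eef_pos: [510.1, -341.0, 149.9]
ee_rot: [0.0, 0.986, 0.166, 0.0]
force: [-0.9, -0.1, -1.3]
grip_width: -0.006
```

```bash
python3 -c "
from h import *
to((553.2,-123,150))"
```

```text
3.6167 [ 510.1 -341.   149.9] [-0.88 -0.1  -1.25] -0.01 tool mm [ 112.  -191.9   -0.2] frac [ 0.7466 -1.2794 -0.0014]
```

Call:
jog_arm([
  [[0.12,-0.2,0,0,0,0],[0.24,-0.4,0,0,0,0],[0.35,-0.6,0,0,0,0],[0.47,-0.8,0,0,0,0],[0.56,-0.95,0,0,0,0],[0.56,-0.95,0,0,0,0],[0.56,-0.95,0,0,0,0]],
])

```text
time_s: 4.2
eef_pos: [542.4, -177.6, 147.6]
ee_rot: [-0.001, 0.986, 0.167, -0.001]
force: [-0.0, -1.2, 0.3]
grip_width: -0.001
```

Call:
jog_arm([
  [[0.1,-0.17,0,0,0,0],[0.19,-0.33,0,0,0,0],[0.19,-0.33,0,0,0,0],[0.19,-0.33,0,0,0,0],[0.19,-0.33,0,0,0,0]],
])

```text
time_s: 4.62
eef_pos: [553.2, -124.1, 148.3]
ee_rot: [-0.0, 0.986, 0.165, -0.0]
force: [0.5, -0.9, -0.1]
grip_width: -0.002
```

Run:
```python
from h import *
from rig import capture,ctrl
to((553.2,-123,55))
p=ctrl.sense()["eef_pos"]
S={"top":(384,247),"side":(366,175)};o=[]
for n in S:
    im=capture(n)[:,:,::-1]; cv2.imwrite(f"pics/{n}2.png",im); u,v=S[n]; print(n,proj(n,[p,(553.2,-123,20)]))
    o.append(cv2.resize(im[v-50:v+50,u-50:u+50],(390,390),interpolation=cv2.INTER_NEAREST))
cv2.imwrite("pics/c2.png",np.hstack(o))
```

```text
4.6167 [ 553.2 -124.1  148.3] [ 0.49 -0.95 -0.1 ] -0.0 tool mm [ 0.4 -0.9 93.3] frac [ 0.003  -0.0063  0.6218]
top [[392.610068   238.19585003]
 [383.15235819 247.63461627]]
side [[369.87924054 148.60988025]
 [365.39740868 186.69989128]]
```

View pics/c2.png

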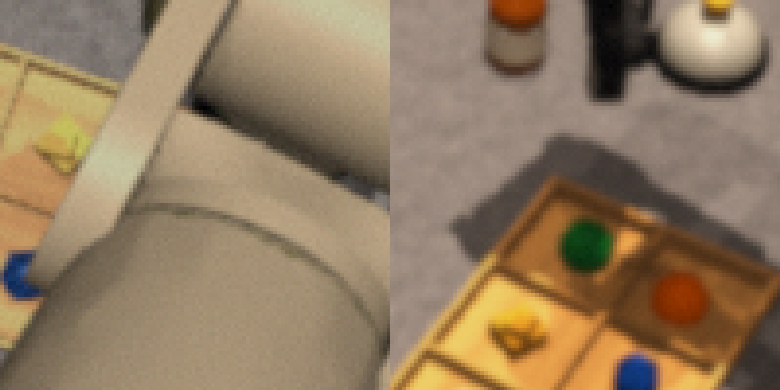

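In the side view the fingertips are at about (371,150), directly above the green stone at (366,187). The bell knob is up. I'll lower the fingertips to z ≈ 56.

Call:
jog_arm([
  [[0.003,-0.005,0.15,0,0,0],[0.003,-0.005,0.3,0,0,0],[0.003,-0.005,0.45,0,0,0],[0.003,-0.005,0.55,0,0,0],[0.003,-0.005,0.61,0,0,0],[0.003,-0.005,0.61,0,0,0],[0.003,-0.005,0.61,0,0,0],[0.003,-0.005,0.61,0,0,0]],
])

```text
time_s: 5.38
eef_pos: [554.2, -122.6, 58.4]
ee_rot: [0.001, 0.986, 0.165, 0.001]
force: [-0.4, 0.1, 1.1]
grip_width: -0.003
```

Run:
```python
from h import *
from rig import capture,ctrl
to((553.2,-123,55))
S={"side":(366,175)};o=[]
for n in S:
    im=capture(n)[:,:,::-1]; cv2.imwrite(f"pics/{n}3.png",im); u,v=S[n]; print(proj(n,ctrl.sense()["eef_pos"]))
    o.append(cv2.resize(im[v-40:v+40,u-40:u+40],(480,480),interpolation=cv2.INTER_NEAREST))
cv2.imwrite("pics/c3.png",np.hstack(o))
```

```text
5.3833 [ 554.2 -122.6   58.4] [-0.42  0.07  1.13] -0.0 tool mm [-1.1  0.   3.4] frac [-0.0074  0.0001  0.0226]
[[366.14824531 176.2164284 ]]
```

View pics/c3.png

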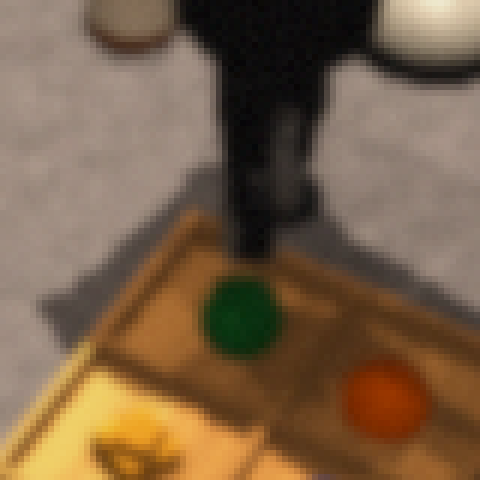

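The side view shows the tip at about (368,177.5), just above the stone at (366,188). I'll adjust down 2.5 mm and hold still.

Call:
jog_arm([
  [[0,0,0.016,0,0,0],[0,0,0.016,0,0,0],[0,0,0.016,0,0,0],[0,0,0.016,0,0,0],[0,0,0.016,0,0,0],[0,0,0.016,0,0,0],[0,0,0.016,0,0,0],[0,0,0.016,0,0,0]],
])

```text
time_s: 6.1
eef_pos: [553.7, -122.0, 54.9]
ee_rot: [-0.0, 0.986, 0.166, -0.0]
force: [-0.8, -0.9, 0.2]
grip_width: 0.004
```

Call:
jog_arm([
  [[0,0,0,0,0,0],[0,0,0,0,0,0],[0,0,0,0,0,0],[0,0,0,0,0,0],[0,0,0,0,0,0],[0,0,0,0,0,0],[0,0,0,0,0,0],[0,0,0,0,0,0]],
])

```text
time_s: 6.77
eef_pos: [553.7, -122.1, 54.9]
ee_rot: [0.0, 0.986, 0.166, -0.0]
force: [0.2, -0.3, -0.4]
grip_width: 0.001
```

Call:
jog_arm([
  [[0,0,0,0,0,0],[0,0,0,0,0,0],[0,0,0,0,0,0],[0,0,0,0,0,0],[0,0,0,0,0,0],[0,0,0,0,0,0],[0,0,0,0,0,0],[0,0,0,0,0,0]],
])

```text
time_s: 7.43
eef_pos: [553.7, -122.1, 54.9]
ee_rot: [-0.0, 0.986, 0.166, -0.0]
force: [0.1, 0.3, 0.2]
grip_width: -0.002
```

Call:
jog_arm([
  [[0,0,0,0,0,0],[0,0,0,0,0,0],[0,0,0,0,0,0],[0,0,0,0,0,0],[0,0,0,0,0,0],[0,0,0,0,0,0],[0,0,0,0,0,0],[0,0,0,0,0,0]],
])

```text
time_s: 8.1
eef_pos: [553.7, -122.1, 54.9]
ee_rot: [-0.0, 0.986, 0.166, 0.0]
force: [0.4, -0.3, 0.4]
grip_width: -0.004
```

Call:
jog_arm([
  [[0,0,0,0,0,0],[0,0,0,0,0,0],[0,0,0,0,0,0],[0,0,0,0,0,0],[0,0,0,0,0,0],[0,0,0,0,0,0],[0,0,0,0,0,0],[0,0,0,0,0,0]],
])

```text
time_s: 8.77
eef_pos: [553.7, -122.1, 54.9]
ee_rot: [-0.0, 0.986, 0.166, -0.0]
force: [0.5, 0.4, 0.3]
grip_width: -0.001
```

Call:
jog_arm([
  [[0,0,-0.15,0,0,0],[0,0,-0.3,0,0,0],[0,0,-0.45,0,0,0],[0,0,-0.6,0,0,0],[0,0,-0.7,0,0,0],[0,0,-0.7,0,0,0],[0,0,-0.7,0,0,0]],
])

```text
time_s: 9.35
eef_pos: [553.8, -122.1, 160.0]
ee_rot: [0.0, 0.986, 0.166, 0.0]
force: [0.2, 0.9, -0.4]
grip_width: 0.005
```

```bash
python3 -c "
from h import *
to((524,314,150))"
```

```text
9.35 [ 553.8 -122.1  160. ] [ 0.22  0.86 -0.41] 0.0 tool mm [ 114.3 -421.9    9.8] frac [ 0.7622 -2.8127  0.0652]
```

Call:
jog_arm([
  [[0.05,-0.2,0,0,0,0],[0.1,-0.4,0,0,0,0],[0.16,-0.6,0,0,0,0],[0.21,-0.8,0,0,0,0],[0.26,-0.96,0,0,0,0]],
])

```text
time_s: 9.77
eef_pos: [542.3, 28.8, 158.3]
ee_rot: [-0.001, 0.986, 0.166, -0.001]
force: [-0.1, 0.2, 1.0]
grip_width: 0.0
```

Call:
jog_arm([
  [[0.05,-0.2,0,0,0,0],[0.1,-0.4,0,0,0,0],[0.16,-0.6,0,0,0,0],[0.21,-0.8,0,0,0,0],[0.26,-0.96,0,0,0,0],[0.26,-0.96,0,0,0,0],[0.26,-0.96,0,0,0,0]],
])

```text
time_s: 10.35
eef_pos: [532.6, 176.4, 158.4]
ee_rot: [0.0, 0.986, 0.167, -0.001]
force: [-0.2, -0.6, -1.0]
grip_width: -0.003
```

```bash
python3 -c "
from h import *
to((524,314,100))"
```

```text
10.35 [532.6 176.4 158.4] [-0.24 -0.61 -0.99] -0.0 tool mm [  37.3 -132.7   58.3] frac [ 0.2485 -0.885   0.3888]
```

Call:
jog_arm([
  [[0.06,-0.2,0.05,0,0,0],[0.12,-0.4,0.1,0,0,0],[0.18,-0.6,0.2,0,0,0],[0.23,-0.8,0.3,0,0,0],[0.249,-0.885,0.38,0,0,0],[0.249,-0.885,0.38,0,0,0],[0.249,-0.885,0.38,0,0,0],[0.249,-0.885,0.38,0,0,0]],
])

```text
time_s: 11.02
eef_pos: [526.0, 311.7, 103.3]
ee_rot: [0.0, 0.986, 0.165, 0.0]
force: [-0.2, 0.2, -0.3]
grip_width: -0.001
```

Run:
```python
from h import *
from rig import capture,ctrl
to((524,314,40))
p=ctrl.sense()["eef_pos"]
S={"top":(191,246),"side":(329,345)};o=[]
for n in S:
    im=capture(n)[:,:,::-1]; u,v=S[n]; print(n,proj(n,[p,(524,314,16)]))
    o.append(cv2.resize(im[v-50:v+50,u-50:u+50],(390,390),interpolation=cv2.INTER_NEAREST))
cv2.imwrite("pics/c4.png",np.hstack(o))
```

```text
11.0167 [526.  311.7 103.3] [-0.22  0.22 -0.33] -0.0 tool mm [-1.2 -2.8 63.3] frac [-0.0078 -0.0188  0.4217]
top [[177.68409789 239.46760238]
 [189.87081304 246.5348717 ]]
side [[328.30762151 344.28202068]
 [328.6778079  361.94616516]]
```

View pics/c4.png

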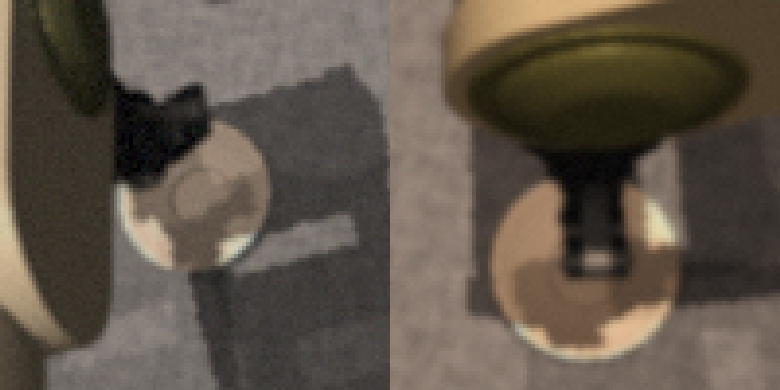

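The view is ambiguous: the black finger shape ends lower, at about (332,364), than the predicted tip at (328,344). I'll look closer before going down.

Run:
```python
from h import *
from rig import capture,ctrl
s=ctrl.sense();p=s["eef_pos"];w,x,y,z=s["ee_rot"];R=Ro.from_quat([x,y,z,w])
o=[]
for n,(u,v) in {"top":(185,240),"side":(330,350)}.items():
    im=capture(n)[:,:,::-1]; cv2.imwrite(f"pics/{n}5.png",im)
    c=cv2.resize(im[v-30:v+30,u-30:u+30],(390,390),interpolation=cv2.INTER_CUBIC); c=cv2.convertScaleAbs(c,alpha=1.8,beta=15)
    pts=[p]+[p+R.apply([a,b,zz]) for a in(-11,11) for b in(-10,10) for zz in (0,)]
    for i,q in enumerate(proj(n,pts)):
        cv2.circle(c,tuple(int(t) for t in (q-[u-30,v-30])*6.5+3),3,(0,0,255) if i else (0,255,0),-1)
    o.append(c)
cv2.imwrite("pics/c5.png",np.hstack(o))
```

```text
(no output)
```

View pics/c5.png

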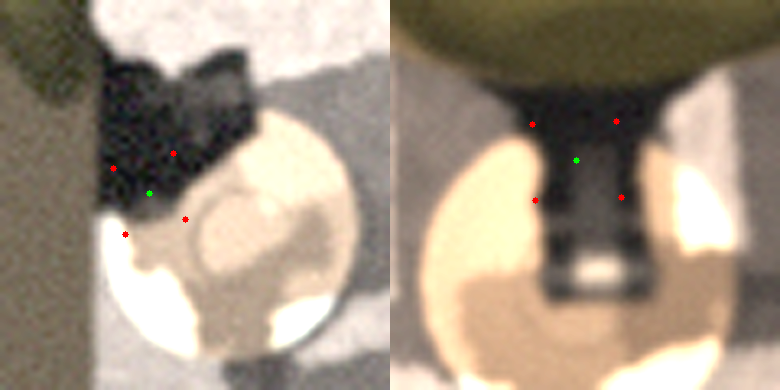

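Brightened up, the black shape is explained. The lower end in the side view is the outer finger knuckle, which sits higher and further outward. In the top view the real fingertips end at the predicted spot (crop (150,205)). I'll go down to z ≈ 39.

Call:
jog_arm([
  [[-0.005,-0.015,0.1,0,0,0],[-0.005,-0.015,0.2,0,0,0],[-0.005,-0.015,0.3,0,0,0],[-0.005,-0.015,0.37,0,0,0],[-0.005,-0.015,0.4,0,0,0],[-0.005,-0.015,0.4,0,0,0],[-0.005,-0.015,0.4,0,0,0],[-0.005,-0.015,0.4,0,0,0]],
])

```text
time_s: 11.88
eef_pos: [524.4, 315.2, 43.9]
ee_rot: [-0.0, 0.986, 0.166, 0.001]
force: [-0.7, 0.6, 0.0]
grip_width: 0.002
```

```bash
python3 -c "
from h import *
to((524,314,39))"
```

```text
11.8833 [524.4 315.2  43.9] [-0.75  0.57  0.03] 0.0 tool mm [-0.8  1.1  4.9] frac [-0.0052  0.007   0.0325]
```

Call:
jog_arm([
  [[0,0.005,0.02,0,0,0],[0,0.005,0.03,0,0,0],[0,0.005,0.03,0,0,0],[0,0.005,0.03,0,0,0],[0,0.005,0.03,0,0,0],[0,0.005,0.03,0,0,0],[0,0.005,0.03,0,0,0],[0,0.005,0.03,0,0,0]],
])

```text
time_s: 12.55
eef_pos: [524.1, 314.5, 38.5]
ee_rot: [-0.0, 0.986, 0.166, 0.0]
force: [-0.9, -0.4, 0.0]
grip_width: -0.005
```

Call:
jog_arm([
  [[0,0,0,0,0,0],[0,0,0,0,0,0],[0,0,0,0,0,0],[0,0,0,0,0,0],[0,0,0,0,0,0],[0,0,0,0,0,0],[0,0,0,0,0,0],[0,0,0,0,0,0]],
])

```text
time_s: 13.22
eef_pos: [524.1, 314.5, 38.4]
ee_rot: [-0.0, 0.986, 0.166, -0.0]
force: [-0.4, 0.8, -0.0]
grip_width: -0.002
```

Call:
jog_arm([
  [[0,0,0,0,0,0],[0,0,0,0,0,0],[0,0,0,0,0,0],[0,0,0,0,0,0],[0,0,0,0,0,0],[0,0,0,0,0,0],[0,0,0,0,0,0],[0,0,0,0,0,0]],
])

```text
time_s: 13.88
eef_pos: [524.0, 314.5, 38.4]
ee_rot: [-0.0, 0.986, 0.166, -0.0]
force: [-0.1, 0.5, -0.1]
grip_width: 0.001
```

Call:
jog_arm([
  [[0,0,0,0,0,0],[0,0,0,0,0,0],[0,0,0,0,0,0],[0,0,0,0,0,0],[0,0,0,0,0,0],[0,0,0,0,0,0],[0,0,0,0,0,0],[0,0,0,0,0,0]],
])

```text
time_s: 14.55
eef_pos: [524.1, 314.5, 38.4]
ee_rot: [-0.0, 0.986, 0.166, 0.0]
force: [-0.5, 0.5, -0.5]
grip_width: 0.001
```

Call:
jog_arm([
  [[0,0,0,0,0,0],[0,0,0,0,0,0],[0,0,0,0,0,0],[0,0,0,0,0,0],[0,0,0,0,0,0],[0,0,0,0,0,0],[0,0,0,0,0,0],[0,0,0,0,0,0]],
])

```text
time_s: 15.22
eef_pos: [524.0, 314.4, 38.4]
ee_rot: [0.0, 0.986, 0.166, -0.0]
force: [-0.2, -0.2, -0.3]
grip_width: 0.005
```

Run:
```python
from h import *
from rig import capture,ctrl
to((524,314,39))
p=ctrl.sense()["eef_pos"]
o=[]
for n,(u,v) in {"top":(190,240),"side":(330,350)}.items():
    im=capture(n)[:,:,::-1].copy(); cv2.imwrite(f"pics/{n}6.png",im)
    q=proj(n,p)[0]; print(n,q)
    c=cv2.resize(im[v-45:v+45,u-45:u+45],(390,390),interpolation=cv2.INTER_CUBIC); c=cv2.convertScaleAbs(c,alpha=1.8,beta=15)
    cv2.circle(c,tuple(int(t) for t in (q-[u-45,v-45])*4.33+2),3,(0,255,0),-1)
    o.append(c)
cv2.imwrite("pics/c6.png",np.hstack(o))
```

```text
15.2167 [524.  314.4  38.4] [-0.15 -0.2  -0.3 ] 0.01 tool mm [-0.2  0.4 -0.6] frac [-0.0012  0.0027 -0.0042]
top [186.47989574 245.01975555]
side [328.68483673 358.35666017]
```

View pics/c6.png

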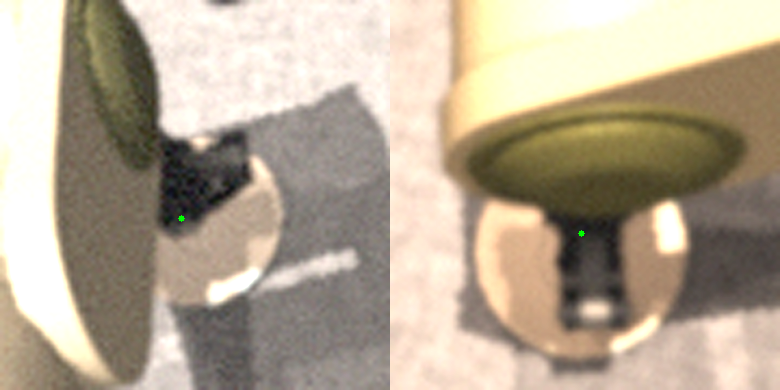

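View pics/side6.png

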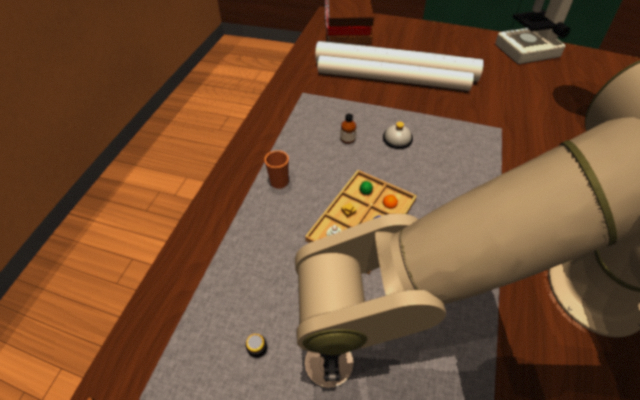

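The side view shows the fingertips at about (329,358), over the dish. The dish outline is where it was, with its lower edge at row 388, and everything else I can see is undisturbed. I'm handing in the job.

```bash
python3 -c "
from rig import order,ctrl
print(order.finish_job()); print(ctrl.sense()['eef_pos'])"
```

```text
the job is handed in; nothing more can be done
None
the job is handed in; nothing more can be done
```

I rang the bell, pointed at the green stone, then at the dish, and handed the job in at about 15 s of robot time with the arm still over the dish.

- **Bell:** with the jaws shut, I pressed the knob to z = 51.0 mm, its full 6 mm of travel. The peak force I read was about 11 N. A later picture showed the knob up again.
- **Green stone:** I held the fingertips about 20 mm above it, at (553.7, −122.1, 54.9) mm, without moving for over 2.6 s. I then lifted straight up and crossed to the dish at about 158 mm height.
- **Dish:** the fingertips are at (524.0, 314.4, 38.4) mm, about 20 mm above the rim, and had been still for about 2.7 s at hand-in.

**Last checks:** forces were within noise. The dish had not moved, and everything else visible looked undisturbed, though the arm hid part of the tray in the last side picture.

**Disagreements:** the two cameras differed by about 3–5 mm on the positions, so I took values between them. Before going down at the dish, the side view seemed to put the fingertips about 20 px lower than predicted. A closer look showed this was the outer finger knuckle, and the top view agreed with the predicted fingertip position.

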